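Advance the glaze sample wheel three clicks

ROBOT

A 6-joint arm with a two-finger parallel gripper is mounted at the origin on the work surface; the furniture and walls round the work are solid. World frame = base frame: x ahead of the robot, y to its left, z up, the work surface at z = 0. Lengths are in m, angles in rad, forces in N, time in s.
With the tool pointing down it reaches from about 0.3 to 0.875 m from the base axis. Payload 6.4 kg.
Tool frame: the origin (TCP) lies at the centre of the arm's flange, where the gripper is bolted on; the fingertips stand 173 mm ahead of it and the grasp point (between the pads) lies 155 mm ahead of it; z points along the fingers, y is the line along which they close (so a half turn about z gives the same grasp; the last joint's range is limited). The gripper opens to 85 mm and grips with 20 to 120 N. Pads are 22 mm wide; open, the fingers measure 114 mm over their backs; the gripper's body (76 mm by 85 mm) begins 54 mm behind the grasp point. The pads swing forward as they close: fully open they stand 13 mm farther back than shut.
Start: joints at [0.895, 0.181, 1.607, -0, 1.354, -0.206], TCP at [0.26, 0.513, 0.405] pointing down, gripper open.
Joint ranges: [-2.99, 2.99], [-0.89, 2.07], [0.3, 2.58], [-1.14, 4.28], [0, 2.63], [-3.12, 3.12]. Speed limits (rad/s): [2.57, 2.57, 3.01, 3.14, 3.14, 3.14].

INTERFACE

Orientations are given as a unit quaternion [w, x, y, z].
In Python, from bench import get_obs, camera, get_calibration, hand_in gives the robot as it stands. The module is installed in compiled form; this text tells all that it offers.
- The arm moves only by the tool drive_tool, never from a script. Its argument "increments" is a list of rows, each a list of 2 entries, a list of its own where there are three numbers: the shift along the tool's x, y, z normalised to -1 to 1, where 1 is 250 mm, then the turn about the tool's z normalised to -1 to 1, where 1 is 90 degrees. A call has exactly 8 rows; each row is the pose to reach, as a shift and turn from the pose commanded when the call began, along the tool's axes at that moment; what a row does not reach only later rows make up. A row lasts 1/8 s, in which the tool goes at most 62.5 mm and 10.7 degrees, less where a joint would pass 70% of its speed; a pose out of reach is approached as far as the arm can. A call with a number of a shift or a turn outside -1 to 1 is refused whole. A call with a gripper value outside its range is refused whole. "claw" is the closure, from 0 (fully open) to 1 (shut), set as the call begins (left out, the last holds). The fingers move at their own pace and stop on an object; the grip force is fixed at half the most. Time passes only in rows, so rows that repeat a pose let the fingers close, or fill a call up. It gives the time, the measured TCP pose, the force and the opening at its end, in the units of the state.
- get_obs(): the state, without advancing time (a new reading comes with each control period).
- camera(name): name is "scene" or "top"; returns the picture (420x560x3 uint8, blue, green, red); there is no depth.
- get_calibration(name): a dict with "K" (3x3 intrinsics, pixels), "origin" and "orientation" of the camera in the world. Camera axes: x right, y down, z forward; pixel columns grow to the right and rows downward; lengths in m; the calibration is good to about 2 mm. A picture is of the moment at which its call begins. get_calibration takes no time and is no camera call.
- hand_in(): hands the job in, once; it reports no verdict.
The state is a dict: "time_s": time; "q": joint angles; "dq": joint speeds; "joint_efforts": joint torques, N m; "eef_pos": TCP position; "eef_rot": TCP orientation; "wrist_force": force on the tool from outside, world axes, zero at the start; "torque": the same for the moment, N m; "opening": opening from 0.0 (shut) to 1.0 (fully open).
Only numpy, scipy, OpenCV 4.12 (cv2) and the standard library are available. Lean on these libraries where they do the work, as an engineer would, in place of code of your own. Each camera call takes 0.05 s, during which the arm holds its last target. There are 200 camera calls.

TASK

Take the wooden wing grip in the middle of the larger glaze sample wheel and turn that wheel clockwise, seen from above, by exactly three clicks from where it stands, then let go and leave it resting in its click stop. Do not turn the smaller wheel beside it.

Things in the scene. Friction and masses are not known exactly. Their poses are not given: they have to be found in the camera images.
- sample_wheel_grip (a point): Centre of the wing grip of the larger sample wheel (plywood disc 200 mm across, 15 glaze buttons near its rim, fixed housing): an upright wooden bar 64 mm long, 14 thick, 44 tall, across the wheel's axis. Point on the axis, half-way up the bar, 76 mm above the table (bar top 98, disc top 48, hub 40 mm across below the bar up to 56). x along the bar, y across it, z up; turns with the wheel.
- sample_wheel (a joint): Angle of the larger wheel in rad, growing clockwise seen from above. Spring click stops every 24 degrees (0.419 rad), at 0, 0.419, 0.838 and so on up to 4.19, end stops just beyond. It starts in the stop at 0, 0.419 or 0.838. Passing from stop to stop takes under 0.1 N m; let go within about 8 degrees of a stop, it springs into it by itself.
- sample_wheel_index (a point): Top of one glaze button on the larger wheel, 83 mm from its axis, in line with the bar (on its -x side), 53 mm above the table; buttons stand 5 mm above the disc. It turns with the wheel: three clicks carry it 72 degrees, 98 mm in a straight line.
- small_wheel_index (a point): Top of one glaze button on the smaller sample wheel (disc 150 mm across with a round wooden knob 44 mm across instead of a wing grip, top 90 mm above the table), 58 mm from its axis, 53 mm above the table. This wheel clicks in the same way and is to be left as it is.

How it is judged:
At the end, for the whole second after the job is handed in: The larger wheel rests three clicks (72 degrees, within 10 degrees) clockwise of where it started, and has been let go (distance of sample_wheel_index from where it was at the start of the episode between 0.0855 and 0.109 m and value of joint sample_wheel above 1.08 rad and velocity of joint sample_wheel between -0.1 and 0.1 rad/s); the robot touches nothing.
It fails at once if the smaller wheel is turned by about a click (its index button moves more than 15 mm) (distance of small_wheel_index from where it was at the start of the episode above 0.015 m).
It also fails if it takes over 35 s, if anything falls off the work surface, if the arm or the gripper's body presses on something with over 40 N, if the wrist force passes 120 N, or if a joint passes its speed limit or range.

## Working session

There is one attempt and no reset: what is moved stays moved. The work goes in short steps, Python scripts to look and compute and a tool call to move; the robot and the scene stay as the last step left them, time stands still between calls to the robot, and variables do not carry over. Pictures are saved under pics/ and viewed, on a budget of 10 in all, crops included, one or two more only if the job needs it, and the job is handed in when it is done.

Besides the shell and the picture viewer there is one more tool, called after ">>>" as a command line: name --argument value ..., lists and objects as JSON in quotes. drive_tool: Moves the arm, as the interface text tells. Its arguments: {"type":"object","properties":{"increments":{"type":"array","items":{"type":"array"}},"claw":{"type":"number"}},"required":["increments"]}

```bash
mkdir -p pics; cat > h.py <<'E'
import numpy as np, cv2
from bench import *
from scipy.spatial.transform import Rotation as R
def rot(q): return R.from_quat([q[1],q[2],q[3],q[0]]).as_matrix()
def px2w(name,u,v,z):
    c=get_calibration(name);K=np.array(c["K"]);o=np.array(c["origin"])
    M=np.array(c["orientation"]); M=rot(M) if M.size==4 else M
    d=M@np.linalg.solve(K,[u,v,1.]); return o+d*(z-o[2])/d[2]
E
python3 - <<'E'
from h import *
for n in("scene","top"):
    cv2.imwrite(f"pics/{n}0.png",camera(n)); c=get_calibration(n); print(n,c)
o=get_obs(); print(o["time_s"],o["eef_pos"],rot(o["eef_rot"]).round(3),o["opening"],o["q"])
E
```

```text
scene {'K': array([[466.93321175,   0.        , 273.27621083],
       [  0.        , 466.93321175, 204.94800108],
       [  0.        ,   0.        ,   1.        ]]), 'origin': array([-0.03413446,  0.53768525,  0.46458704]), 'orientation': array([ 0.19440627, -0.33042152,  0.77903308, -0.49612023])}
top {'K': array([[433.48881994,   0.        , 283.99763742],
       [  0.        , 433.48881994, 211.39190568],
       [  0.        ,   0.        ,   1.        ]]), 'origin': array([0.31290083, 0.00391235, 0.930349  ]), 'orientation': array([-0.08132304,  0.70537856, -0.69926216,  0.0828256 ])}
0.1 [0.26014711 0.51253892 0.4038744 ] [[-0.892  0.453 -0.001]
 [ 0.453  0.892 -0.001]
 [ 0.    -0.002 -1.   ]] 1.0006802320666144 [ 8.94698278e-01  1.81479774e-01  1.60789208e+00  2.35537055e-05
  1.35379211e+00 -2.06287238e-01]
```

View pics/top0.png

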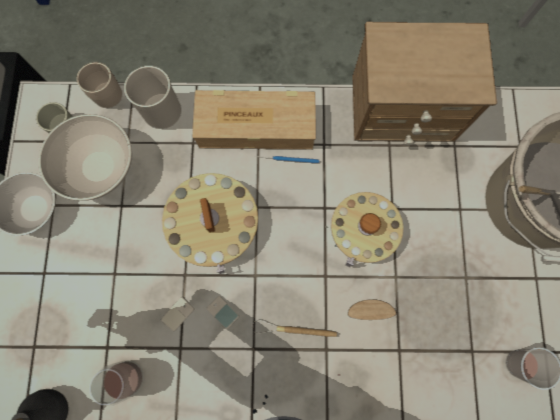

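View pics/scene0.png

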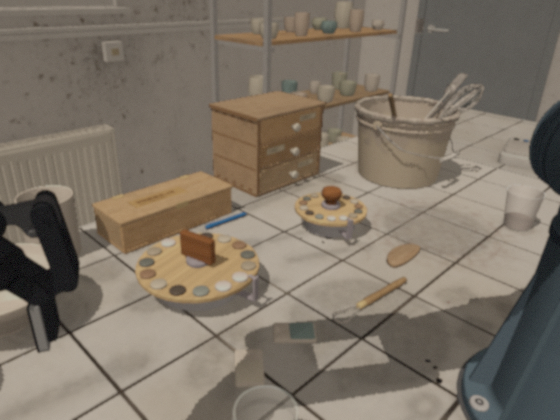

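The top view shows the larger wheel centred near (210,219) with its bar running from about (204,200) to (212,230). The smaller wheel is near (367,227). Next I'll enlarge the large wheel.

```bash
python3 - <<'E'
from h import *
a=cv2.imread("pics/top0.png")[165:275,150:270]
cv2.imwrite("pics/c1.png",cv2.resize(a,None,fx=5,fy=5,interpolation=cv2.INTER_CUBIC))
E
```

```text
(no output)
```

View pics/c1.png

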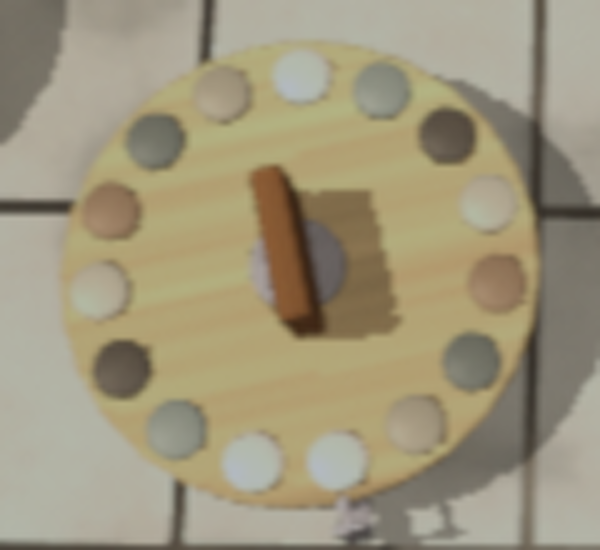

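```bash
python3 - <<'E'
from h import *
f=lambda u,v:(150+u/5-.4,165+v/5-.4)
p=lambda u,v,z:px2w("top",*f(u,v),z)
a,b=p(265,170,.098),p(295,318,.098); c=p(301,273,.048)
print("bar",a,b,(a+b)/2,np.linalg.norm(a-b)); print("disc",c, "w",np.linalg.norm(p(62,270,.048)-p(540,270,.048)))
i=p(337,460,.053);print("idx",i,np.linalg.norm(i-c))
d=a-b;print("bar dir deg",np.degrees(np.arctan2(d[1],d[0])),"via idx",np.degrees(np.arctan2(*(c-i)[[1,0]])))
# all buttons fit
B=[(302,76),(382,90),(447,135),(488,202),(497,283),(471,361),(416,423),(337,460),(252,461),(177,430),(122,369),(100,290),(111,211),(155,141),(222,93)]
P=np.array([p(u,v,.053) for u,v in B]);m=P.mean(0);print("centre from buttons",m,np.linalg.norm(P-m,axis=1).mean())
ang=np.degrees(np.unwrap(np.arctan2(P[:,1]-m[1],P[:,0]-m[0])));k=np.arange(15);print("idx angle+180",np.mean(ang+24*(k-7))+180)
# scene cam check
c2=get_calibration("scene");M=rot(c2["orientation"]);q=M.T@(np.r_[m[:2],.098]-c2["origin"]);q=np.array(c2["K"])@q;print("bar top in scene",q[:2]/q[2])
s=px2w("top",370,225,.09);print("small",s)
o=get_obs();T=rot(o["eef_rot"]);tx=np.degrees(np.arctan2(T[1,0],T[0,0]));print("tool x ang",tx)
print("shift tool", T.T@(np.r_[m[:2],.30]-o["eef_pos"]))
E
```

```text
bar [0.53477677 0.16483217 0.098     ] [0.47504422 0.1500245  0.098     ] [0.5049105  0.15742833 0.098     ] 0.06154059044461812
disc [0.50387889 0.1572288  0.048     ] w 0.19897777060081387
idx [0.42531072 0.1380504  0.053     ] 0.08102942931114628
bar dir deg 13.92291654600991 via idx 13.717582337251239
centre from buttons [0.50564122 0.15744284 0.053     ] 0.0825654989711475
idx angle+180 13.756333849741054
bar top in scene [197.23329473 234.23774328]
small [ 0.48590721 -0.1674491   0.09      ]
tool x ang 153.08151666567377
shift tool [-0.37969089 -0.20532198  0.1040586 ]
```

>>> drive_tool --increments '[[[-0.1,-0.05,-0.05],-0.05],[[-0.2,-0.1,-0.1],-0.11],[[-0.3,-0.16,-0.1],-0.17],[[-0.4,-0.22,-0.1],-0.23],[[-0.5,-0.27,-0.1],-0.29],[[-0.6,-0.32,-0.1],-0.35],[[-0.7,-0.38,-0.1],-0.41],[[-0.8,-0.43,-0.1],-0.452]]' --claw 0

```text
time_s: 1.1
eef_pos: [0.3902, 0.3254, 0.4293]
eef_rot: [-0.0, -0.121, 0.993, -0.0]
wrist_force: [-0.3, -0.5, -0.2]
opening: 0.999
```

```bash
cat > go.py <<'E'
from h import *
o=get_obs();T=rot(o["eef_rot"])
s=T.T@(np.array([.5055,.1574,.300])-o["eef_pos"]);print(o["time_s"],o["eef_pos"],"tool x ang",np.degrees(np.arctan2(T[1,0],T[0,0])),"q",np.round(o["q"],3))
print("shift/0.25 to z .30",s/.25,"F",o["wrist_force"],o["torque"],o["opening"])
E
python3 go.py
```

```text
1.1 [0.39024093 0.32541639 0.42928142] tool x ang -166.0963577261845 q [ 0.461  0.008  1.743 -0.     1.39  -1.352]
shift/0.25 to z .30 [-0.28642963 -0.76306286  0.51704801] F [-0.26928546 -0.53980017 -0.22133366] [-0.04619954  0.03136885  0.00299819] 0.9987776223927574
```

>>> drive_tool --increments '[[[-0.05,-0.13,0],0],[[-0.1,-0.27,0],0],[[-0.15,-0.4,0.05],0],[[-0.2,-0.54,0.15],0],[[-0.25,-0.67,0.3],0],[[-0.286,-0.763,0.4],0],[[-0.286,-0.763,0.517],0],[[-0.286,-0.763,0.517],0]]'

```text
time_s: 2.1
eef_pos: [0.5036, 0.1576, 0.2978]
eef_rot: [-0.003, -0.119, 0.993, 0.0]
wrist_force: [-0.5, -0.1, -0.0]
opening: 0.999
```

```bash
python3 go.py; python3 - <<'E'
from h import *
t=camera("top")[150:290,120:300]; s=camera("scene")[130:340,80:330]
t=cv2.resize(t,(514,400),interpolation=cv2.INTER_CUBIC)[:, 60:434]; s=cv2.resize(s,(420,400),interpolation=cv2.INTER_CUBIC)
cv2.imwrite("pics/c2.png",np.hstack([t,s]))
E
```

```text
2.1 [0.50361443 0.15760433 0.2977719 ] tool x ang -166.28329934217084 q [ 0.078  0.203  1.815  0.     1.13  -1.732]
shift/0.25 to z .30 [-0.0070778  -0.00257271 -0.0089594 ] F [-0.48725636 -0.06515846 -0.02878657] [0.06011792 0.04513094 0.00616511] 0.9985507636554127
```

View pics/c2.png

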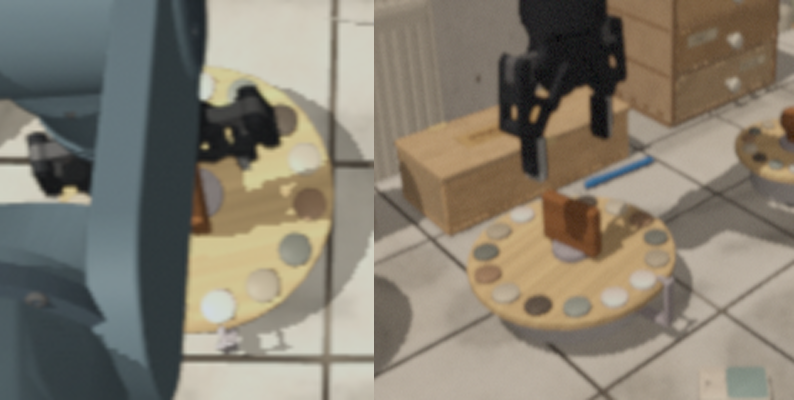

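The scene crop shows the open fingers astride the bar, level and aligned, with the box clear of them. I'll descend and grip.

>>> drive_tool --increments '[[[-0.007,0,0.04],0],[[-0.007,0,0.08],0],[[-0.007,0,0.12],0],[[-0.007,0,0.16],0],[[-0.007,0,0.2],0],[[-0.007,0,0.236],0],[[-0.007,0,0.236],0],[[-0.007,0,0.236],0]]'

```text
time_s: 3.2
eef_pos: [0.5067, 0.1585, 0.2416]
eef_rot: [0.0, -0.12, 0.993, -0.0]
wrist_force: [0.0, 0.2, -0.4]
opening: 1.001
```

>>> drive_tool --increments '[[[0,0,0],0],[[0,0,0],0],[[0,0,0],0],[[0,0,0],0],[[0,0,0],0],[[0,0,0],0],[[0,0,0],0],[[0,0,0],0]]' --claw 1

```text
time_s: 4.2
eef_pos: [0.5065, 0.1585, 0.2417]
eef_rot: [0.0, -0.12, 0.993, 0.0]
wrist_force: [-2.5, -0.0, 5.0]
opening: 0.153
```

```bash
python3 go.py
```

```text
4.2 [0.5065329  0.15853343 0.2416858 ] tool x ang -166.23777836770236 q [ 0.079  0.294  1.837  0.     1.011 -1.732]
shift/0.25 to z .30 [ 0.00505133 -0.00340538 -0.23325789] F [-2.51633487 -0.00600641  5.00841528] [ 0.10784201  0.3624685  -0.01351351] 0.15275708341678249
```

Opening of 0.153 × 85 = 13 mm matches the 14 mm bar, so it is held. I'll turn it 72° clockwise, which is positive about the downward tool z.

>>> drive_tool --increments '[[[0,0,0],0.05],[[0,0,0],0.1],[[0,0,0],0.15],[[0,0,0],0.2],[[0,0,0],0.25],[[0,0,0],0.3],[[0,0,0],0.35],[[0,0,0],0.4]]'

```text
time_s: 5.2
eef_pos: [0.5065, 0.1584, 0.2416]
eef_rot: [0.0, 0.194, 0.981, -0.0]
wrist_force: [-2.5, -1.4, 4.7]
opening: 0.152
```

```bash
python3 go.py
```

```text
5.2 [0.50651064 0.15836833 0.24164549] tool x ang 157.6249242944682 q [ 0.079  0.294  1.837 -0.     1.011 -1.101]
shift/0.25 to z .30 [ 0.00224299 -0.00521047 -0.23341626] F [-2.49975082 -1.42770509  4.67645666] [-0.12046703  0.38353544  0.03486833] 0.15243083740469723
```

>>> drive_tool --increments '[[[0,0,0],0.06],[[0,0,0],0.12],[[0,0,0],0.18],[[0,0,0],0.24],[[0,0,0],0.3],[[0,0,0],0.36],[[0,0,0],0.4],[[0,0,0],0.4]]'

```text
time_s: 6.2
eef_pos: [0.5064, 0.1582, 0.2416]
eef_rot: [-0.0, 0.487, 0.873, -0.0]
wrist_force: [-3.2, -1.6, 6.1]
opening: 0.153
```

```bash
python3 go.py; python3 - <<'E'
from h import *
t=camera("top")[150:290,120:300]; s=camera("scene")[130:340,80:330]
t=cv2.resize(t,(514,400),interpolation=cv2.INTER_CUBIC)[:, 60:434]; s=cv2.resize(s,(420,400),interpolation=cv2.INTER_CUBIC)
cv2.imwrite("pics/c3.png",np.hstack([t,s]))
E
```

```text
6.2 [0.50640478 0.15819913 0.24161964] tool x ang 121.72988294290882 q [ 7.900e-02  2.940e-01  1.837e+00 -1.000e-03  1.012e+00 -4.740e-01]
shift/0.25 to z .30 [-0.00089604 -0.00496932 -0.23351677] F [-3.16914251 -1.6157898   6.11983947] [-0.32240926  0.51482013  0.01351663] 0.15343804615317136
```

View pics/c3.png

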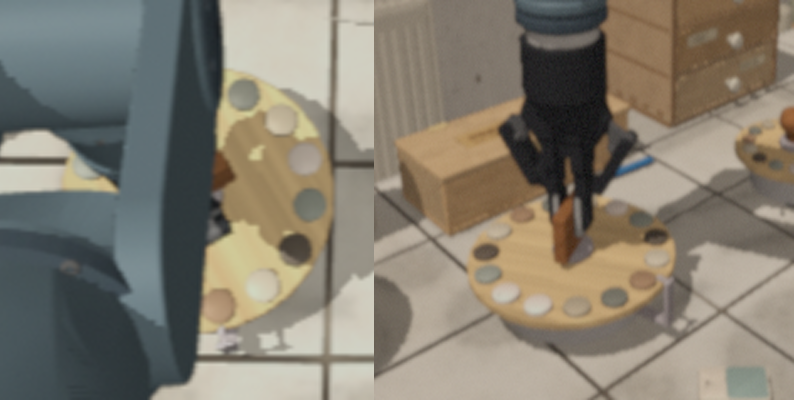

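The bar has turned with the gripper and the buttons have moved three places: brown is now where white stood by the pointer. I'll let go and rise.

>>> drive_tool --increments '[[[0,0,0],0],[[0,0,0],0],[[0,0,0],0],[[0,0,0],0],[[0,0,0],0],[[0,0,0],0],[[0,0,0],0],[[0,0,0],0]]' --claw 0

```text
time_s: 7.3
eef_pos: [0.5065, 0.1585, 0.2415]
eef_rot: [0.0, 0.487, 0.874, 0.0]
wrist_force: [-0.2, 0.0, 0.3]
opening: 1.0
```

>>> drive_tool --increments '[[[0,0,-0.05],0],[[0,0,-0.12],0],[[0,0,-0.2],0],[[0,0,-0.3],0],[[0,0,-0.4],0],[[0,0,-0.5],0],[[0,0,-0.6],0],[[0,0,-0.7],0]]'

```text
time_s: 8.3
eef_pos: [0.5063, 0.1585, 0.419]
eef_rot: [0.001, 0.487, 0.874, 0.001]
wrist_force: [0.5, -0.5, -0.4]
opening: 1.003
```

>>> drive_tool --increments '[[[0.1,0.1,0],0],[[0.2,0.2,0],0],[[0.3,0.25,0],0],[[0.4,0.3,0],0],[[0.5,0.35,0],0],[[0.6,0.4,0],0],[[0.65,0.43,0],0],[[0.65,0.43,0],0]]'

```text
time_s: 9.3
eef_pos: [0.5122, 0.3537, 0.4172]
eef_rot: [0.0, 0.486, 0.874, 0.0]
wrist_force: [0.1, 0.4, 0.2]
opening: 1.001
```

```bash
python3 go.py; python3 - <<'E'
from h import *
a=camera("top")[165:275,150:270]
cv2.imwrite("pics/c4.png",cv2.resize(a,None,fx=5,fy=5,interpolation=cv2.INTER_CUBIC))
E
```

```text
9.3 [0.51219554 0.35374452 0.41715885] tool x ang 121.83947618408065 q [ 0.414  0.275  1.468 -0.     1.398 -0.142]
shift/0.25 to z .30 [-0.65293033 -0.43741535  0.46851355] F [0.14828817 0.38147855 0.20516338] [ 0.02689211  0.03860562 -0.03272158] 1.0013314409559075
```

View pics/c4.png

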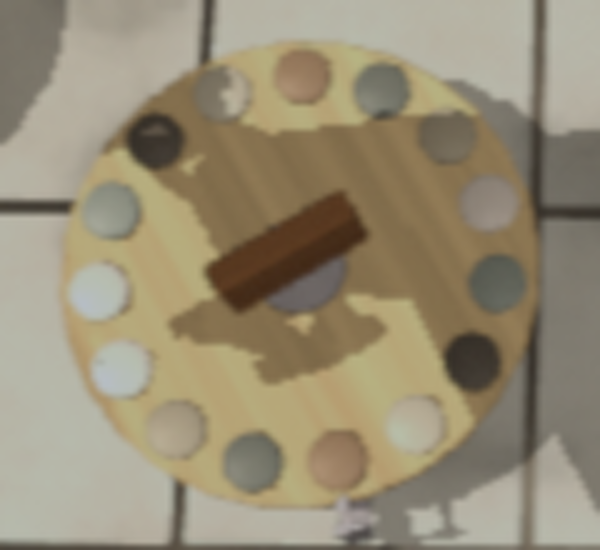

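The index button, the white one, moved from (337,460) to (122,369). That is exactly three button places clockwise, with the buttons sitting back on the original places. Handing in.

```bash
python3 - <<'E'
from h import *
f=lambda u,v:px2w("top",150+u/5-.4,165+v/5-.4,.053)
print(np.linalg.norm(f(337,460)-f(122,369)))
a=cv2.imread("pics/top0.png")[190:265,328:405];b=camera("top")[190:265,328:405]
print("small wheel diff",cv2.absdiff(a,b).mean())
hand_in()
E
```

```text
0.09684748913850261
small wheel diff 7.146378066378066
the job is handed in; nothing more can be done
```

The larger wheel now stands three clicks clockwise of where it started, and I've handed the job in at about 9.4 s of the 35 s allowed; `hand_in` gives no verdict. I gripped the wing bar, turned it 72° clockwise, opened the gripper, rose clear and moved aside.

- **Larger wheel:** in the last picture the index button had moved exactly three places clockwise. I measured 96.8 mm in a straight line, against 98 mm expected and 85.5–109 mm allowed. The buttons line up with their original places, so the wheel looks to be resting in its click stop; I did not measure its speed.
- **Robot:** the gripper is open and well clear of the wheel, and the wrist force reads about zero.
- **Smaller wheel:** the gripper never went near it. My only image check there was inconclusive: the average pixel difference was 7 of 255. That could be changed shadows from the arm, but I did not view a picture to confirm it.

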